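# Put the wax warmer back together and hold its knob pressed in

## Robot

A 6-joint arm with a two-finger parallel gripper is mounted at the origin on a cart in front of the work surface, level with it; the furniture and walls round the work are solid. World frame = base frame: x ahead of the robot, y to its left, z up, the work surface at z = 0. Lengths are in m, angles in rad, forces in N, time in s.
With the tool pointing down it reaches from about 0.325 to 0.85 m from the base axis. Payload 4.4 kg.
Tool frame: the origin (TCP) lies at the very end of the fingers, on their centre line; the grasp point (between the pads) lies 19 mm behind it; z points along the fingers, y is the line along which they close (so a half turn about z gives the same grasp; the last joint's range is limited). The gripper opens to 94 mm and grips with 3 to 60 N. Pads are 16 mm wide; open, the fingers measure 119 mm over their backs; the gripper's body (75 mm by 177 mm) begins 78 mm behind the grasp point.
Start: joints at [1.024, 0.207, 1.542, -0, 1.393, -0.15], TCP at [0.222, 0.531, 0.205] pointing down, gripper open.
Joint ranges: [-2.73, 2.73], [-0.86, 2.22], [0.23, 2.46], [-1.11, 4.25], [0.08, 2.63], [-2.82, 2.82]. Speed limits (rad/s): [2.79, 2.79, 3.14, 3.14, 3.14, 3.14].

## Interface

Orientations are given as [roll, pitch, yaw] about the fixed x, y, z axes, in that order (R = Rz(yaw) Ry(pitch) Rx(roll)).
In Python, from plant import get_state, get_image, job_done gives the robot as it stands.
- The arm moves only by the shell command python3 -m pendant 'ROWS' [FORCE]. ROWS is a JSON list of rows, 1 to 10 of them, each written [opening, [dx, dy, dz], [rx, ry, rz]]: the opening from 0.0 (shut) to 1.0 (fully open), then dx, dy, dz in mm, then a rotation vector rx, ry, rz in units of 0.2 rad; each row shifts and turns the commanded pose from where the row before left it, along the tool's axes as they then stand; what a row does not reach is not made up. A row lasts 1/12 s, in which the tool goes at most 0.0417 m and 0.125 rad, less where a joint would pass 70% of its speed; a pose out of reach is approached as far as the arm can. The fingers move at their own pace and stop on an object; FORCE is the grip in N (left out, the last holds). Time passes only in rows, so rows that do not move let the fingers close. It prints the time, the measured TCP pose, the force, the opening and the grip force at its end. Input that does not fit is refused with a message, and nothing moves.
- get_state(): the state, without advancing time (a new reading comes with each control period).
- get_image(name): name is "scene" or "side" or "wrist"; returns a dict with "image" (400x640x3 uint8, red, green, blue), "z_map" (400x640 float32, m along the optical axis (not along the pixel's ray), 0 where there is no reading), "K" (3x3 intrinsics, pixels), "rvec" (rotation vector, rad) and "tvec" (3), from world to camera coordinates, as OpenCV has them; the wrist camera has in their place "hand_eye" (4x4, takes a point from camera to tool coordinates, whose origin is the TCP and whose axes are the flange's). Camera axes: x right, y down, z forward; pixel columns grow to the right and rows downward; lengths in m; the calibration is good to about 2 mm. A picture is of the moment at which its call begins: read the wrist's pose just before it.
- job_done(): hands the job in; it is judged then, once.
The state is a dict: "time": time; "qpos": joint angles; "joint_vel": joint speeds; "tau": joint torques, N m; "position": TCP position; "ee_rot": TCP orientation; "ft_force": force on the tool from outside, world axes, zero at the start; "torque": the same for the moment, N m; "grip_width": opening from 0.0 (shut) to 1.0 (fully open); "finger_force": force on a finger pad.
Only numpy, scipy, OpenCV 4.12 (cv2) and the standard library are available. Lean on these libraries where they do the work, as an engineer would, in place of code of your own. Each camera call takes 0.05 s, during which the arm holds its last target. There are 200 camera calls.

## Task

Put the cleaned wax warmer back together: first set the empty melting pan on the warmer with both its holes over the two locating pegs, flat on the top, and let go of it. Then pick up the control knob, turn it so that the flat in its bore matches the flat of the spindle, push it fully home on the spindle and press it down against the spindle's spring to the stop. Finish while still gripping the knob and holding it pressed down, with the pan still in its seat; leave the other things on the table where they are.

Things in the scene. Friction and masses are not known exactly. Their poses are not given: they have to be found in the camera images.
- warmer: Wax warmer, a low grey box fixed to the table, 125 x 250 x 45 mm (x, y, z), flat top at 45 mm; turned 10 to 32 degrees to the left. Origin: centre of its underside on the table; z up; y along its length. At its +y end a round dark heating plate between two locating pegs, at its -y end an aluminium panel with the upright spindle, its axis at x = 0, y = -78 mm.
- pan_seat (a point): Middle of the pan's seat, on the warmer's top (45 mm above the table), at warmer x = 0, y = +45 mm; axes as the warmer's. Two steel pegs stand at x = +52 and -52 mm from here, 10 mm thick, 15 mm tall, the upper 6 mm tapered to 4 mm. The seated pan's origin is here, its x axis along the warmer's x, either way round.
- spindle_tip (a point): Tip, on the axis, of the upright D-shaped steel spindle: 14 mm round, with a flat 3.5 mm from the axis on its +x side; z up. Top 2.5 mm chamfered. It stands 26.5 mm above the warmer's top (71.5 mm above the table) when up. It was left turned up to 35 degrees either way of the warmer's x axis and turns only very stiffly (0.3 N m): match the knob to it.
- spindle (a joint): How far the spindle is pressed down (m): 0 up, 0.006 at its stop. Its spring takes about 3 N to start and 8 N at the stop; it springs back up when let go. It is to be held at more than 0.004.
- pan: Loose steel melting pan, 0.25 kg. Origin: middle of its flat underside, z up. Flange 130 x 44 mm (x, y), 8 mm thick, with two 14 mm through holes at x = +52 and -52 mm; round bowl of 80 mm diameter, rim at 40 mm; over it a fixed arch handle with a wooden bar along x, 64 mm long, 14 mm wide (y), from 78 to 92 mm high: pinch the bar across y from above, middle at 85 mm.
- knob: Loose black knob, 50 g, standing on its open end. Origin: middle of its underside, z up. Round skirt, 42 mm diameter, top face at 24 mm; on it a grip bar along x, 13 mm wide (y), 32 mm long, from 24 to 43 mm high, with a pointed nose and a white line at the +x end: pinch the bar across y from above.
- knob_bore (a point): Mouth of the knob's D-shaped bore, at the knob's origin, same axes: 18 mm deep, 16.6 mm wide, its flat 4.8 mm from the axis on the +x (nose) side. It goes on only with its x within about 10 degrees of the spindle's x. Fully home this point is 18 mm below the spindle's tip: 8.5 mm above the warmer's top with the spindle up, 2.5 mm at the stop.
- beeswax: A round cake of beeswax, 44 mm wide, 14 mm high, beyond the warmer. Origin: its underside. To be left alone.
- button_jar: A clear jar with a grey lid, 64 mm wide, 90 mm high. Origin: its underside. To be left alone.
- cream_tub: A low round cream tub, 63 mm wide, 34 mm high, near the robot. Origin: its underside. To be left alone.
There are look-alikes about, which are no part of the job. There is more than one size of the knob; the job needs the smallest.

How it is judged:
On the way, in this order (a step that is already met when the one before it is completed fails the run):
1. the pan sits flat on its pegs and is let go (horizontal distance between pan and pan_seat below 0.005 m and z of pan in the frame of pan_seat below 0.003 m and angle between the x axis of pan and the x axis of warmer, either way round below 0.12 rad and angle between pan's own z axis and vertical below 0.06 rad and contact force between the fingers and pan below 0.2 N), for 0.2 s.
2. the knob is fully home on the spindle, flat to flat (z of knob in the frame of spindle_tip below -0.016 m and horizontal distance between knob and spindle_tip below 0.004 m and angle between the x axis of knob and the x axis of spindle_tip, either way round below 0.3 rad), for 0.1 s.
At the end, for the whole second after the job is handed in: Pan on both pegs (5 mm sideways, 3 mm in height, upright). Knob home on the spindle (underside at least 16 mm below the tip, within 4 mm of the axis, flat to flat, upright), spindle pressed down more than 4 mm, fingers still gripping the knob, at rest (all of step 2 and horizontal distance between pan and pan_seat below 0.005 m and z of pan in the frame of pan_seat below 0.003 m and angle between the x axis of pan and the x axis of warmer, either way round below 0.12 rad and angle between pan's own z axis and vertical below 0.06 rad and angle between knob's own z axis and vertical below 0.12 rad and value of joint spindle above 0.004 m and contact force between the fingers and knob above 2 N and linear speed of knob below 0.02 m/s); the arm keeps its last pose, push and grip.
It fails at once if the beeswax is pushed away (distance of beeswax from where it was at the start of the episode above 0.03 m).
It fails at once if the button jar is pushed away (distance of button_jar from where it was at the start of the episode above 0.03 m).
It fails at once if the cream tub is pushed away (distance of cream_tub from where it was at the start of the episode above 0.03 m).
It also fails if it takes over 64 s, if anything falls off the work surface, if the arm or the gripper's body presses on something with over 40 N, if the wrist force passes 120 N, or if a joint passes its speed limit or range.

## Working session

There is one attempt and no reset: what is moved stays moved. The work goes in short steps, Python scripts to look and compute and a shell command to move; the robot and the scene stay as the last step left them, time stands still between calls to the robot, and variables do not carry over. Pictures are saved under pics/ and viewed, at most 10 in all, crops included, and the job is handed in when it is done.

```bash
mkdir -p pics; ls; cat > h.py <<'E'
import numpy as np, cv2
from plant import get_state, get_image
from scipy.spatial.transform import Rotation as R
def cloud(name):
    s=get_state(); d=get_image(name); z=d["z_map"]; K=np.array(d["K"])
    v,u=np.mgrid[:400,:640]
    P=np.stack([(u-K[0,2])/K[0,0]*z,(v-K[1,2])/K[1,1]*z,z],-1)
    if "hand_eye" in d:
        H=np.array(d["hand_eye"]); P=P@H[:3,:3].T+H[:3,3]
        P=P@R.from_euler('xyz',s["ee_rot"]).as_matrix().T+np.array(s["position"])
    else:
        Rm=cv2.Rodrigues(np.array(d["rvec"],float))[0]; P=(P-np.array(d["tvec"]).ravel())@Rm
    P[z==0]=np.nan
    return d["image"],P
def save(n,im): cv2.imwrite(f"pics/{n}.png",cv2.cvtColor(im,cv2.COLOR_RGB2BGR))
E
python3 - <<'E'
from h import *
print(get_state())
for n in("scene","side"):
    im,P=cloud(n); save(n,im); np.savez(f"{n}.npz",im=im,P=P)
E
```

```text
pics
{'time': 0.0, 'qpos': array([ 1.02446997e+00,  2.07401030e-01,  1.54291928e+00, -8.13523638e-06,
        1.39350531e+00, -1.50519541e-01]), 'joint_vel': array([-3.98927244e-06,  2.62428581e-04,  6.84870244e-04, -1.31560541e-03,
       -6.48355129e-04,  5.70060123e-04]), 'tau': array([ 3.93711362e-04, -3.70874727e+01, -2.81417584e+01,  6.99594710e-02,
        3.62207531e-02, -1.75817486e-04]), 'position': array([0.22129788, 0.52984662, 0.20431804]), 'ee_rot': array([-3.13938374e+00, -3.26922377e-04,  2.74578692e+00]), 'ft_force': array([-0.20136478,  0.49592305, -0.35595155]), 'torque': array([ 0.00803613, -0.0481424 ,  0.06195354]), 'finger_force': 0.0, 'grip_width': 1.0019883114349497}
```

View pics/scene.png

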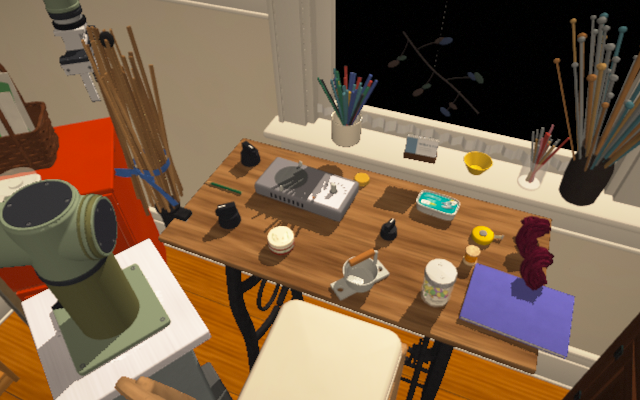

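View pics/side.png

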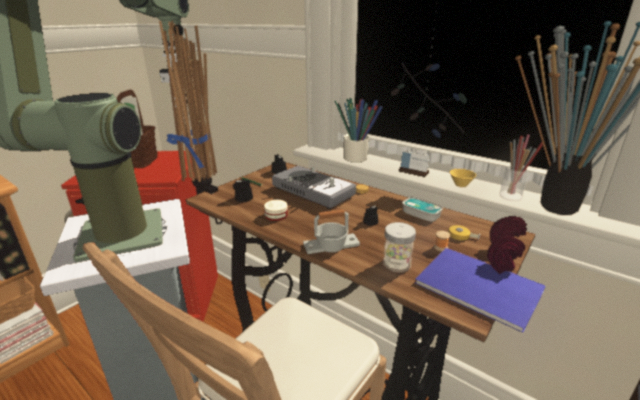

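The scene shows the warmer at about (307,188), the pan at (360,272), the jar at (438,282) and the tub at (280,240). Three knobs stand at (250,153), (228,214) and (388,230). Next I measure them.

```bash
python3 - <<'E'
from h import *
f=np.load("scene.npz");im,P=f["im"],f["P"]
dark=(im.max(-1)<60)
for n,(u,v) in dict(k1=(250,153),k2=(228,214),k3=(388,230)).items():
    S=np.s_[v-18:v+19,u-18:u+19]; p=P[S][dark[S]]; p=p[(p[:,2]>.004)&(p[:,2]<.1)]
    print(n,len(p),np.nanmedian(p,0).round(3),np.nanpercentile(p,[2,98],axis=0).round(3).tolist())
for n,(u,v) in dict(pan=(360,270),warm=(307,188),bar=(364,257),jar=(440,268),tub=(280,236),plate=(292,175),panel=(335,190)).items():
    print(n,P[v,u].round(3))
S=np.s_[150:225,245:365];p=P[S].reshape(-1,3);p=p[abs(p[:,2]-.045)<.004]
r=cv2.minAreaRect(p[:,:2].astype(np.float32)*1000);print("warmer",r)
hsv=cv2.cvtColor(im,cv2.COLOR_RGB2HSV)
S=np.s_[245:300,325:395];p=P[S].reshape(-1,3);q=p[(p[:,2]>.08)&(p[:,2]<.1)];print("bar",len(q),q.mean(0),cv2.minAreaRect(q[:,:2].astype(np.float32)*1000))
q=p[(p[:,2]>.004)&(p[:,2]<.012)];print("flange",len(q),q.mean(0),cv2.minAreaRect(q[:,:2].astype(np.float32)*1000))
c=cv2.resize(im[130:320,200:480],None,fx=2.85,fy=2.85,interpolation=cv2.INTER_CUBIC);save("crop",c)
E
```

```text
k1 325 [0.49  0.234 0.033] [[0.471, 0.222, 0.005], [0.517, 0.264, 0.061]]
k2 453 [0.329 0.07  0.034] [[0.308, 0.054, 0.006], [0.355, 0.087, 0.061]]
k3 234 [ 0.611 -0.205  0.025] [[0.6, -0.217, 0.005], [0.634, -0.187, 0.046]]
pan [ 0.495 -0.24   0.006]
warm [0.536 0.021 0.043]
bar [ 0.482 -0.263  0.089]
jar [ 0.583 -0.383  0.094]
tub [ 0.394 -0.066  0.036]
plate [0.531 0.08  0.048]
panel [ 0.582 -0.037  0.052]
warmer ((547.552001953125, 89.27313232421875), (197.9528350830078, 341.35394287109375), 30.85190773010254)
bar 236 [ 0.47454239 -0.25924601  0.09062721] ((477.164794921875, -258.138916015625), (15.284965515136719, 82.45846557617188), 81.17506408691406)
flange 848 [ 0.47569373 -0.25356833  0.00868697] ((493.83013916015625, -240.61880493164062), (150.38291931152344, 159.05130004882812), 52.4500732421875)
```

View pics/crop.png

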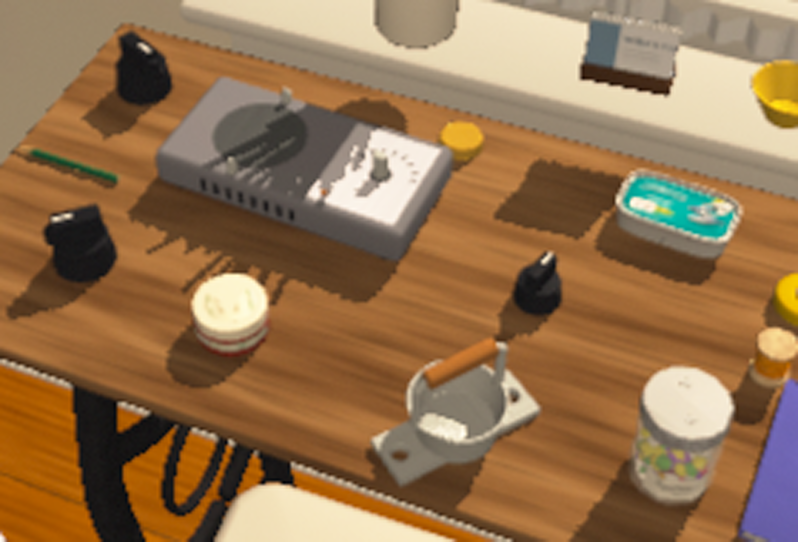

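The smallest knob is the right-hand one (k3), about 43 mm tall. The warmer's yaw is near 23°. I'll move over the warmer for a wrist view.

```bash
cat >> h.py <<'E'
def go(x,y,z,yaw=None):
    s=get_state(); M=R.from_euler('xyz',s["ee_rot"]); d=np.array([x,y,z])-s["position"]; t=M.inv().apply(d)
    print("d_tool",t.round(4),"dist",round(np.linalg.norm(d),3),"yaw",s["ee_rot"][2].round(3),"F",s["ft_force"].round(1))
    if yaw is not None:
        c=[(M.inv()*R.from_euler('xyz',[np.pi,0,yaw+k])).as_rotvec() for k in(0,np.pi)]
        print("rotvecs",[a.round(3) for a in c],"q6",s["qpos"][5].round(2))
E
python3 - <<'E'
from h import *
d=get_image("wrist");print(np.array(d["hand_eye"]).round(3).tolist(),d["K"][0][0])
go(.5,.03,.36)
E
```

```text
[[0.0, -0.959, -0.283, 0.082], [1.0, 0.0, -0.0, 0.001], [0.0, -0.283, 0.959, -0.179], [0.0, 0.0, 0.0, 1.0]] 354.26650378037596
d_tool [-0.4498 -0.3542 -0.155 ] dist 0.593 yaw 2.746 F [ 0.3 -0.  -0.6]
```

Careful with the scale: shifts go in mm and turns go in units of 0.2 rad. That gives: -0.03 m is -30, -0.023 m is -23.

```bash
python3 -m pendant '[[1, [-30, -23, -15], [0, 0, 0]], [1, [-30, -23, -15], [0, 0, 0]], [1, [-30, -23, -15], [0, 0, 0]], [1, [-30, -23, -15], [0, 0, 0]], [1, [-30, -23, -15], [0, 0, 0]], [1, [-30, -23, -15], [0, 0, 0]], [1, [-30, -23, -15], [0, 0, 0]], [1, [-30, -23, -15], [0, 0, 0]], [1, [-30, -23, -15], [0, 0, 0]], [1, [-30, -23, -15], [0, 0, 0]]]'
python3 -m pendant '[[1, [-30, -24, 0], [0, 0, 0]], [1, [-30, -24, 0], [0, 0, 0]], [1, [-30, -24, 0], [0, 0, 0]], [1, [-30, -24, 0], [0, 0, 0]], [1, [-30, -24, 0], [0, 0, 0]], [1, [0, 0, 0], [0, 0, 0]], [1, [0, 0, 0], [0, 0, 0]]]'
python3 - <<'E'
from h import *
im,P=cloud("wrist");save("w1",im);np.savez("w1.npz",im=im,P=P);go(.48,-.26,.36)
E
```

```text
time: 0.98
position: [0.4101, 0.2009, 0.356]
ee_rot: [3.142, 0.0, 2.746]
ft_force: [0.5, -0.1, 0.4]
grip_width: 1.001
finger_force: 0.0
time: 1.57
position: [0.5021, 0.0326, 0.3545]
ee_rot: [-3.141, -0.002, 2.742]
ft_force: [-0.8, 0.2, -0.2]
grip_width: 0.996
finger_force: 0.0
d_tool [-0.0937 -0.2793 -0.0054] dist 0.295 yaw 2.744 F [-0.  -0.6  0.8]
```

View pics/w1.png

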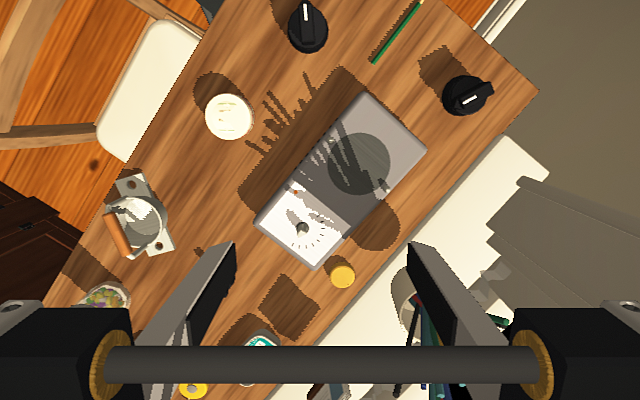

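The wrist view shows the warmer at (340,180), its spindle at (303,228), the heating plate at (358,163) and the pan at (137,222) with flange holes at (131,185) and (159,246). I'll fit the poses from these points.

```bash
python3 - <<'E'
from h import *
f=np.load("w1.npz");im,P=f["im"],f["P"]
S=np.s_[80:280,240:435];p=P[S].reshape(-1,3);z=p[:,2]
q=p[abs(z-.045)<.005];print("ztop",np.median(q[:,2]),len(q))
# robust: mask image in mm grid, open
g=np.zeros((500,500),np.uint8);ij=((q[:,:2]-[.3,-.2])*1000).astype(int);ok=((ij>=0)&(ij<500)).all(1);g[ij[ok,1],ij[ok,0]]=255
g=cv2.morphologyEx(cv2.morphologyEx(g,cv2.MORPH_CLOSE,np.ones((7,7))),cv2.MORPH_OPEN,np.ones((9,9)))
n,l,st,_=cv2.connectedComponentsWithStats(g);k=1+st[1:,4].argmax();r=cv2.minAreaRect(np.argwhere(l==k)[:,::-1].astype(np.float32));print("warmer rect",r)
c=np.array(r[0])/1000+[.3,-.2];print("c",c)
(w,h),a=r[1],np.deg2rad(r[2]);y=np.array([-np.sin(a),np.cos(a)]) if h>w else np.array([np.cos(a),np.sin(a)])
y*=np.sign(y[1]);x=np.array([y[1],-y[0]]);print("yaw",np.degrees(np.arctan2(x[1],x[0])),"seat",c+.045*y,"spindle",c-.078*y,"pegs",c+.045*y+.052*x,c+.045*y-.052*x)
t=p[(z>.052)&(z<.1)];
for n,e in dict(pegA=c+.045*y+.052*x,pegB=c+.045*y-.052*x,sp=c-.078*y).items():
    tt=t[np.linalg.norm(t[:,:2]-e,axis=1)<.02];print(n,len(tt),tt.mean(0) if len(tt) else 0, tt[:,2].max() if len(tt) else 0)
tip=t[(t[:,2]>.066)];print("tip",len(tip),tip.mean(0))
# pan
S=np.s_[165:265,95:180];p=P[S].reshape(-1,3);z=p[:,2]
b=p[(z>.08)&(z<.1)];print("bar",len(b),b.mean(0),cv2.minAreaRect(b[:,:2].astype(np.float32)*1000))
gray=cv2.cvtColor(im,cv2.COLOR_RGB2GRAY)
q=p[(z>.005)&(z<.013)];print("flange z",np.median(q[:,2]),len(q))
for (u,v) in((131,185),(159,246)):
    W=gray[v-8:v+9,u-8:u+9].astype(float);m=W<80;vv,uu=np.nonzero(m);print("hole",uu.mean()+u-8,vv.mean()+v-8,m.sum(),P[int(round(vv.mean()))+v-8,int(round(uu.mean()))+u-8])
save("panw",cv2.resize(im[150:290,80:320],None,fx=3,fy=3,interpolation=cv2.INTER_CUBIC))
E
```

```text
ztop 0.04473876971136925 14201
warmer rect ((245.43858337402344, 239.5333251953125), (123.26559448242188, 247.6182861328125), 26.791515350341797)
c [0.54543858 0.03953333]
yaw 26.7915153503418 seat [0.52515504 0.07970269] spindle [ 0.58059672 -0.03009358] pegs [0.57157298 0.10314145] [0.47873711 0.05626393]
pegA 39 [0.57148053 0.10327332 0.05672814] 0.06094258844702244
pegB 43 [0.47918622 0.05681067 0.05674404] 0.06048267119917389
sp 95 [ 0.57849337 -0.02848821  0.06696936] 0.07252757701478307
tip 897 [0.66193173 0.09002756 0.07036897]
bar 691 [ 0.4785128  -0.25253729  0.08877483] ((479.8417053222656, -255.01104736328125), (15.160202026367188, 81.98065185546875), 83.1740493774414)
flange z 0.007806992647150818 1970
hole 131.04347826086956 183.56521739130434 46 [ 0.4269191  -0.25494038 -0.00264735]
hole 159.0 245.69230769230768 26 [ 5.33749567e-01 -2.66091777e-01 -2.70727526e-04]
```

View pics/panw.png

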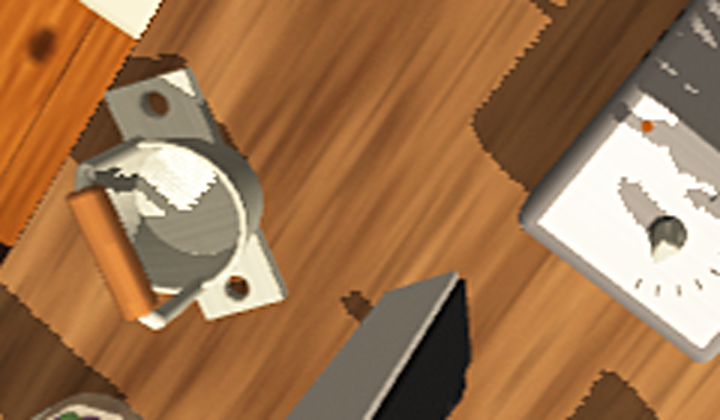

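The warmer fit agrees with the pegs to about 0.5 mm: yaw 26.8°, seat (0.525,0.080). The pan's x axis is at about -6.5°. I'll move over the pan.

```bash
python3 -m pendant '[[1, [-11.7, -35, 0], [0, 0, 0]], [1, [-11.7, -35, 0], [0, 0, 0]], [1, [-11.7, -35, 0], [0, 0, 0]], [1, [-11.7, -35, 0], [0, 0, 0]], [1, [-11.7, -35, 0], [0, 0, 0]], [1, [-11.7, -35, 0], [0, 0, 0]], [1, [-11.7, -35, 0], [0, 0, 0]], [1, [-11.7, -35, 0], [0, 0, 0]]]'
python3 -m pendant '[[1, [0, 0, 35], [0, 0, -0.475]], [1, [0, 0, 35], [0, 0, -0.475]], [1, [0, 0, 35], [0, 0, -0.475]], [1, [0, 0, 0], [0, 0, 0]], [1, [0, 0, 0], [0, 0, 0]]]'
cat > pan.py <<'E'
from h import *
im,P=cloud("wrist");save("w2",im);np.savez("w2.npz",im=im,P=P)
p=P.reshape(-1,3);p=p[np.linalg.norm(p[:,:2]-[.48,-.257],axis=1)<.08];z=p[:,2]
for a,b in((.083,.097),(.004,.012)):
    q=p[(z>a)&(z<b)];c=q[:,:2].mean(0);r=cv2.minAreaRect(q[:,:2].astype(np.float32)*1000);print(len(q),c,np.median(q[:,2]),r)
    e=np.linalg.eigh(np.cov((q[:,:2]-c).T))[1][:,1];print("angle",np.degrees(np.arctan2(e[1],e[0]))%180)
go(.48,-.257,.066,3.03)
E
python3 pan.py
```

```text
time: 2.28
position: [0.4804, -0.2598, 0.3558]
ee_rot: [3.141, 0.001, 2.749]
ft_force: [0.9, 0.4, -0.1]
grip_width: 0.996
finger_force: 0.0
time: 2.7
position: [0.4795, -0.2578, 0.2488]
ee_rot: [3.139, -0.004, 3.031]
ft_force: [0.7, -0.3, 0.5]
grip_width: 0.999
finger_force: 0.0
938 [ 0.47715102 -0.25520919] 0.0910338422144527 ((479.87823486328125, -255.40008544921875), (13.953252792358398, 75.85142517089844), 82.34332275390625)
angle 173.10325384790892
2712 [ 0.47012035 -0.25452899] 0.0076911510622690304 ((479.6827392578125, -255.41844177246094), (62.28221893310547, 129.72496032714844), 83.65143585205078)
angle 172.5883031227738
d_tool [0.0014 0.0021 0.1856] dist 0.186 yaw 3.031 F [-0.   0.5  0.9]
rotvecs [array([-0.   ,  0.001,  0.001]), array([-1.000e-03, -0.000e+00, -3.141e+00])] q6 -2.11
```

```bash
python3 -m pendant '[[1, [1, 3, 35], [0, 0, 0]], [1, [0, 0, 35], [0, 0, 0]], [1, [0, 0, 35], [0, 0, 0]], [1, [0, 0, 35], [0, 0, 0]], [1, [0, 0, 25], [0, 0, 0]], [1, [0, 0, 18], [0, 0, 0]], [1, [0, 0, 0], [0, 0, 0]], [1, [0, 0, 0], [0, 0, 0]]]' 35
python3 -c "
from h import *;go(.4798,-.2554,.066,3.022)"
```

```text
time: 3.42
position: [0.4817, -0.2579, 0.0696]
ee_rot: [-3.14, 0.003, 3.031]
ft_force: [-0.0, 0.2, -0.2]
grip_width: 0.999
finger_force: 0.0
d_tool [0.0021 0.0023 0.0036] dist 0.005 yaw 3.031 F [-0.   0.2 -0.2]
rotvecs [array([-0.002,  0.003,  0.009]), array([-4.000e-03, -2.000e-03, -3.133e+00])] q6 -2.11
```

Converted, 0.004 m is 4, 0.002 m is 2, 0.009 rad is 0.045.

```bash
python3 -m pendant '[[1, [2, 2, 4], [0, 0, 0.045]], [0, [0, 0, 0], [0, 0, 0]], [0, [0, 0, 0], [0, 0, 0]], [0, [0, 0, 0], [0, 0, 0]], [0, [0, 0, 0], [0, 0, 0]], [0, [0, 0, 0], [0, 0, 0]], [0, [0, 0, 0], [0, 0, 0]], [0, [0, 0, 0], [0, 0, 0]]]' 35
python3 -m pendant '[[0, [0, 0, -20], [0, 0, 0]], [0, [0, 0, -35], [0, 0, 0]], [0, [0, 0, -35], [0, 0, 0]], [0, [0, 0, -35], [0, 0, 0]], [0, [0, 0, -20], [0, 0, 0]], [0, [0, 0, 0], [0, 0, 0]]]'
python3 -c "
from h import *;go(.525,.08,.213,3.609)"
```

```text
time: 4.08
position: [0.4779, -0.2551, 0.0635]
ee_rot: [3.142, -0.0, 3.022]
ft_force: [0.8, -1.3, 0.2]
grip_width: 0.537
finger_force: 0.0
time: 4.58
position: [0.4811, -0.2574, 0.2148]
ee_rot: [-3.136, 0.01, 3.022]
ft_force: [0.6, 0.0, 0.7]
grip_width: 0.115
finger_force: 0.0
d_tool [-3.300e-03  3.402e-01 -2.000e-04] dist 0.34 yaw 3.022 F [0.6 0.  0.7]
rotvecs [array([-0.009,  0.008, -0.587]), array([0.011, 0.012, 2.554])] q6 -2.1
```

The fingers close slowly, and I lifted before they had closed. I'll reopen, check the pan and go back down.

```bash
python3 -m pendant '[[1, [0, 0, 0], [0, 0, 0]], [1, [0, 0, 0], [0, 0, 0]], [1, [0, 0, 0], [0, 0, 0]], [1, [0, 0, 0], [0, 0, 0]], [1, [0, 0, 0], [0, 0, 0]], [1, [0, 0, 0], [0, 0, 0]], [1, [0, 0, 0], [0, 0, 0]], [1, [0, 0, 0], [0, 0, 0]], [1, [0, 0, 0], [0, 0, 0]], [1, [0, 0, 0], [0, 0, 0]]]'; python3 pan.py
```

```text
time: 5.42
position: [0.478, -0.2551, 0.2085]
ee_rot: [-3.141, 0.0, 3.022]
ft_force: [0.0, -0.8, 0.2]
grip_width: 0.788
finger_force: 0.0
1180 [ 0.47608188 -0.25524853] 0.0910175789919723 ((478.60968017578125, -255.556884765625), (14.004938125610352, 75.22714233398438), 82.86641693115234)
angle 173.05209401485874
3191 [ 0.46816091 -0.25409885] 0.0077316399115488765 ((479.3515625, -255.388427734375), (62.146392822265625, 129.7848358154297), 83.14698791503906)
angle 172.91340674629026
d_tool [-0.0022 -0.0017  0.1425] dist 0.143 yaw 3.022 F [-0.1 -0.5 -0.4]
rotvecs [array([-0.   ,  0.   , -0.008]), array([0.   , 0.   , 3.133])] q6 -2.1
```

The pan hasn't moved. I'll go back down and wait for the grip this time.

```bash
python3 -m pendant '[[1, [-1.5, 0, 30], [0, 0, 0]], [1, [0, 0, 35], [0, 0, 0]], [1, [0, 0, 35], [0, 0, 0]], [1, [0, 0, 30], [0, 0, 0]], [1, [0, 0, 12.5], [0, 0, 0]], [1, [0, 0, 0], [0, 0, 0]], [0, [0, 0, 0], [0, 0, 0]], [0, [0, 0, 0], [0, 0, 0]], [0, [0, 0, 0], [0, 0, 0]], [0, [0, 0, 0], [0, 0, 0]]]' 35
python3 -m pendant '[[0, [0, 0, 0], [0, 0, 0]], [0, [0, 0, 0], [0, 0, 0]], [0, [0, 0, 0], [0, 0, 0]], [0, [0, 0, 0], [0, 0, 0]], [0, [0, 0, 0], [0, 0, 0]], [0, [0, 0, 0], [0, 0, 0]], [0, [0, 0, 0], [0, 0, 0]], [0, [0, 0, 0], [0, 0, 0]], [0, [0, 0, 0], [0, 0, 0]], [0, [0, 0, 0], [0, 0, 0]]]'
```

```text
time: 6.3
position: [0.4808, -0.2562, 0.0679]
ee_rot: [-3.14, 0.003, 3.022]
ft_force: [-0.6, 0.3, -0.4]
grip_width: 0.755
finger_force: 0.0
time: 7.13
position: [0.4794, -0.2554, 0.0658]
ee_rot: [-3.141, -0.0, 3.022]
ft_force: [0.1, -0.6, -0.7]
grip_width: 0.145
finger_force: 35.0
```

```bash
python3 -m pendant '[[0, [0, 0, -10], [0, 0, 0]], [0, [0, 0, -25], [0, 0, 0]], [0, [0, 0, -35], [0, 0, 0]], [0, [0, 0, -30], [0, 0, 0]], [0, [0, 20, -10], [0, 0, 0]], [0, [0, 35, 0], [0, 0, 0]], [0, [0, 35, 0], [0, 0, 0]], [0, [0, 35, 0], [0, 0, 0]], [0, [0, 35, 0], [0, 0, 0]], [0, [0, 35, 0], [0, 0, 0]]]'
python3 -m pendant '[[0, [0, 35, 0], [0, 0, 0]], [0, [0, 35, 0], [0, 0, 0]], [0, [0, 35, 0], [0, 0, 0]], [0, [0, 25, 0], [0, 0, 0]], [0, [0, 14, 0], [0, 0, -0.5]], [0, [0, 0, 0], [0, 0, -0.6]], [0, [0, 0, 0], [0, 0, -0.6]], [0, [0, 0, 0], [0, 0, -0.6]], [0, [0, 0, 0], [0, 0, -0.63]], [0, [0, 0, 0], [0, 0, 0]]]'
python3 - <<'E'
from h import *
im,P=cloud("wrist");save("w3",im);np.savez("w3.npz",im=im,P=P)
go(.5252,.0798,.14,3.609)
E
```

```text
time: 7.97
position: [0.5021, -0.0598, 0.1761]
ee_rot: [3.141, -0.001, 3.021]
ft_force: [-0.2, -0.6, -2.9]
grip_width: 0.143
finger_force: 35.0
time: 8.8
position: [0.5193, 0.0816, 0.1759]
ee_rot: [3.141, -0.001, -2.674]
ft_force: [0.3, -0.4, -3.0]
grip_width: 0.145
finger_force: 35.0
d_tool [-0.0044 -0.0042  0.0359] dist 0.036 yaw -2.679 F [ 0.1 -0.2 -3.2]
rotvecs [array([ 0.001, -0.001, -0.005]), array([-1.000e-03, -1.000e-03,  3.137e+00])] q6 -2.04
```

View pics/w3.png

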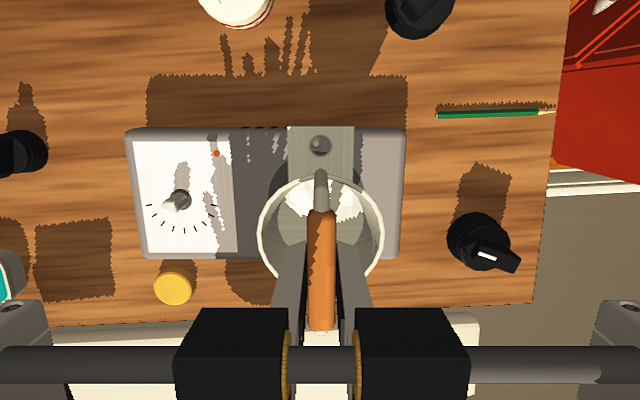

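The peg shows through the near hole at (320,145), close to centred. I'll check where the pan sits in the hand.

```bash
python3 - <<'E'
from h import *
f=np.load("w3.npz");P=f["P"]
s=get_state();print(s["position"],s["ee_rot"])
M=R.from_euler('xyz',s["ee_rot"]);p=P.reshape(-1,3)
t=M.inv().apply(p-s["position"])
m=(abs(t[:,1])<.03)&(t[:,0]>.035)&(t[:,0]<.09)&(t[:,2]>.05)&(t[:,2]<.066)
q=t[m];print(len(q),"z",np.median(q[:,2]),"x",np.percentile(q[:,0],[1,99,99.8]),"y",np.percentile(q[:,1],[1,99]))
rr=t[(abs(t[:,2]-.026)<.004)&(np.linalg.norm(t[:,:2],axis=1)<.06)&(t[:,0]>0)];print("rim",len(rr))
A=np.c_[2*rr[:,:2],np.ones(len(rr))];sol=np.linalg.lstsq(A,(rr[:,:2]**2).sum(1),rcond=None)[0];print(sol[:2],np.sqrt(sol[2]+sol[0]**2+sol[1]**2))
go(.5252,.0798,.14,3.609)
E
```

```text
[0.5193949  0.08153724 0.17589003] [ 3.14099296e+00 -8.17188325e-04 -2.67877498e+00]
2694 z 0.05797076597735256 x [0.03529332 0.06499593 0.0650947 ] y [-0.02217892  0.02103038]
rim 1009
[ 0.00133494 -0.00010975] 0.037261154350207826
d_tool [-0.0044 -0.0042  0.0359] dist 0.036 yaw -2.679 F [ 0.1 -0.2 -3.2]
rotvecs [array([ 0.001, -0.001, -0.005]), array([-1.000e-03, -1.000e-03,  3.137e+00])] q6 -2.04
```

The pan is centred in the hand. I'll correct the position and lower it.

```bash
python3 -m pendant '[[0, [-4.5, -4, 0], [0, 0, -0.025]], [0, [0, 0, 20], [0, 0, 0]], [0, [0, 0, 15], [0, 0, 0]], [0, [0, 0, 0], [0, 0, 0]], [0, [0, 0, 0], [0, 0, 0]]]'
python3 -c "
from h import *;go(.5252,.0798,.111,3.609)"
```

```text
time: 9.27
position: [0.525, 0.0796, 0.1401]
ee_rot: [3.14, -0.002, -2.673]
ft_force: [-0.4, 0.0, -2.3]
grip_width: 0.144
finger_force: 35.0
d_tool [-0.0003  0.      0.0291] dist 0.029 yaw -2.673 F [-0.4  0.  -2.3]
rotvecs [array([ 0.001, -0.002,  0.001]), array([ 4.00e-03,  2.00e-03, -3.14e+00])] q6 -2.05
```

```bash
python3 -m pendant '[[0, [0, 0, 8], [0, 0, 0]], [0, [0, 0, 5], [0, 0, 0]], [0, [0, 0, 4], [0, 0, 0]], [0, [0, 0, 4], [0, 0, 0]], [0, [0, 0, 3], [0, 0, 0]], [0, [0, 0, 3], [0, 0, 0]], [0, [0, 0, 0], [0, 0, 0]], [0, [0, 0, 0], [0, 0, 0]]]'
python3 -c "
from h import *;go(.5252,.0798,.111,3.609)"
```

```text
time: 9.93
position: [0.5257, 0.0798, 0.1138]
ee_rot: [3.141, -0.0, -2.671]
ft_force: [0.4, 0.1, -2.5]
grip_width: 0.144
finger_force: 35.0
d_tool [0.0004 0.0002 0.0028] dist 0.003 yaw -2.671 F [ 0.4  0.1 -2.5]
rotvecs [array([ 0.   , -0.   ,  0.003]), array([ 0.   ,  0.   , -3.139])] q6 -2.05
```

No contact force and well below the peg tops, so it has threaded the pegs. I'll lower it the rest of the way.

Converted, 0.0015 m is 1.5, 0.001 m is 1.

```bash
python3 -m pendant '[[0, [0, 0, 1.5], [0, 0, 0]], [0, [0, 0, 1], [0, 0, 0]], [0, [0, 0, 1], [0, 0, 0]], [0, [0, 0, 0], [0, 0, 0]], [0, [0, 0, 0], [0, 0, 0]]]'
```

```text
time: 10.35
position: [0.5261, 0.0798, 0.1108]
ee_rot: [-3.141, 0.001, -2.671]
ft_force: [-0.6, -0.1, -1.2]
grip_width: 0.146
finger_force: 35.0
```

```bash
python3 -m pendant '[[0.7, [0, 0, 0], [0, 0, 0]], [0.7, [0, 0, 0], [0, 0, 0]], [0.7, [0, 0, 0], [0, 0, 0]], [0.7, [0, 0, 0], [0, 0, 0]], [0.7, [0, 0, 0], [0, 0, 0]], [0.7, [0, 0, 0], [0, 0, 0]], [0.7, [0, 0, 0], [0, 0, 0]], [0.7, [0, 0, 0], [0, 0, 0]], [0.7, [0, 0, 0], [0, 0, 0]], [0.7, [0, 0, 0], [0, 0, 0]]]'
python3 -m pendant '[[0.7, [0, 0, -20], [0, 0, 0]], [0.7, [0, 0, -35], [0, 0, 0]], [0.7, [0, 0, -35], [0, 0, 0]], [0.7, [0, 0, -35], [0, 0, 0]], [0.7, [0, 0, -35], [0, 0, 0]], [0.7, [0, 0, -30], [0, 0, 0]], [0.7, [0, 0, 0], [0, 0, 0]], [0.7, [0, 0, 0], [0, 0, 0]]]'
python3 - <<'E'
from h import *
im,P=cloud("wrist");save("w4",im);np.savez("w4.npz",im=im,P=P)
p=P.reshape(-1,3);y=np.array([-np.sin(.4676),np.cos(.4676)]);x=np.array([y[1],-y[0]]);c=np.array([.5252,.0798])
d=p[:,:2]-c;t=np.c_[d@x,d@y,p[:,2]-.045]
q=t[(abs(t[:,0])>.03)&(abs(t[:,0])<.08)&(abs(t[:,1])<.03)&(abs(t[:,2]-.008)<.003)]
print("flange",len(q),q[:,2].mean(),"x",np.percentile(q[:,0],[.5,99.5]),"y",np.percentile(q[:,1],[.5,99.5]), "z +x/-x",q[q[:,0]>0][:,2].mean(),q[q[:,0]<0][:,2].mean())
b=t[(t[:,2]>.08)&(t[:,2]<.1)&(np.hypot(t[:,0],t[:,1])<.06)];print("bar",len(b),cv2.minAreaRect(b[:,:2].astype(np.float32)*1000),np.median(b[:,2]))
sp=c-.123*y;print("sp",sp);q=p[(np.linalg.norm(p[:,:2]-sp,axis=1)<.015)&(p[:,2]>.069)];print("tip",len(q),q.mean(0))
go(.611,-.205,.25)
save("w4c",np.hstack([cv2.resize(im[100:240,100:220],(480,560),interpolation=cv2.INTER_CUBIC)]))
E
```

```text
time: 11.18
position: [0.5258, 0.0798, 0.1104]
ee_rot: [-3.142, -0.0, -2.671]
ft_force: [-0.4, -0.7, -0.6]
grip_width: 0.7
finger_force: 0.0
time: 11.85
position: [0.5271, 0.0798, 0.303]
ee_rot: [-3.139, 0.005, -2.671]
ft_force: [-0.8, -0.1, -0.5]
grip_width: 0.703
finger_force: 0.0
flange 1219 0.007708214953962181 x [-0.06386384  0.06513418] y [-0.02216687  0.02121826] z +x/-x 0.007719597009201408 0.00770375828164819
bar 958 ((0.362457275390625, -0.8888335227966309), (13.410088539123535, 82.04373931884766), 89.884521484375) 0.0909828423321733
sp [ 0.58064166 -0.02999628]
tip 81 [ 0.57925144 -0.02937543  0.07084201]
d_tool [ 0.0531 -0.2925  0.0506] dist 0.302 yaw -2.671 F [-1.  -0.2 -0.3]
```

View pics/w4.png

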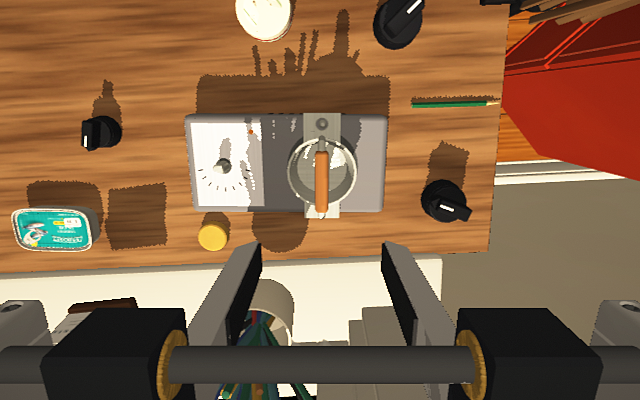

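The pan is seated: flange 7.7 mm above the top, level and centred. The knob is at (101,133) and the spindle at (222,167). Next is a close look at the spindle.

```bash
python3 -c "
from h import *;go(.603,-.0187,.09)"
```

```text
d_tool [-0.0241 -0.1227  0.2106] dist 0.245 yaw -2.671 F [-1.  -0.2 -0.3]
```

Converted, 0.04 m is 40, -0.032 m is -32.

```bash
python3 -m pendant '[[0.7, [-6, -30, 0], [0, 0, 0]], [0.7, [-6, -32, 0], [0, 0, 0]], [0.7, [-6, -32, 0], [0, 0, 0]], [0.7, [-6, -29, 10], [0, 0, 0]], [0.7, [0, 0, 40], [0, 0, 0]], [0.7, [0, 0, 40], [0, 0, 0]], [0.7, [0, 0, 40], [0, 0, 0]], [0.7, [0, 0, 40], [0, 0, 0]], [0.7, [0, 0, 30], [0, 0, 0]], [0.7, [0, 0, 10], [0, 0, 0]]]'
python3 -m pendant '[[0.7, [0, 0, 0], [0, 0, 0]], [0.7, [0, 0, 0], [0, 0, 0]], [0.7, [0, 0, 0], [0, 0, 0]]]'
python3 - <<'E'
from h import *
im,P=cloud("wrist");np.savez("w5.npz",im=im,P=P)
p=P.reshape(-1,3);sp=np.array([.5806,-.03])
n=(np.linalg.norm(P[...,:2]-sp,axis=-1)<.02)&(P[...,2]>.055);v,u=np.nonzero(n);print(u.mean(),v.mean(),n.sum())
for a in(.058,.066,.0695,.0705):
    q=P[n&(P[...,2]>a)];print(a,len(q),q.mean(0),q[:,:2].min(0),q[:,:2].max(0))
a,b=int(v.mean()),int(u.mean());a=max(a,40);save("sp",cv2.resize(im[a-40:a+40,b-50:b+50],None,fx=7,fy=7,interpolation=cv2.INTER_CUBIC))
print(b-50,a-40);print(get_state()["position"],get_state()["ee_rot"])
E
```

```text
time: 12.73
position: [0.5957, -0.0178, 0.0814]
ee_rot: [3.132, -0.013, -2.672]
ft_force: [-0.3, -0.4, -0.9]
grip_width: 0.702
finger_force: 0.0
time: 12.98
position: [0.6046, -0.0192, 0.0926]
ee_rot: [-3.139, 0.003, -2.671]
ft_force: [-0.0, 0.3, 0.6]
grip_width: 0.704
finger_force: 0.0
325.96479556479557 353.97227997228 7215
0.058 7197 [ 0.58125342 -0.02963744  0.19777652] [ 0.57014976 -0.04856209] [ 0.5944776  -0.01043905]
0.066 7130 [ 0.58130441 -0.02960997  0.19905096] [ 0.57014976 -0.04856209] [ 0.5944776  -0.01043905]
0.0695 7052 [ 0.58134268 -0.02959079  0.20049466] [ 0.57014976 -0.04856209] [ 0.5944776  -0.01043905]
0.0705 6981 [ 0.58136811 -0.0295894   0.20182095] [ 0.57014976 -0.04856209] [ 0.5944776  -0.01043905]
275 313
[ 0.60508785 -0.01931297  0.09322849] [-3.13853034  0.00405942 -2.67131186]
```

View pics/sp.png

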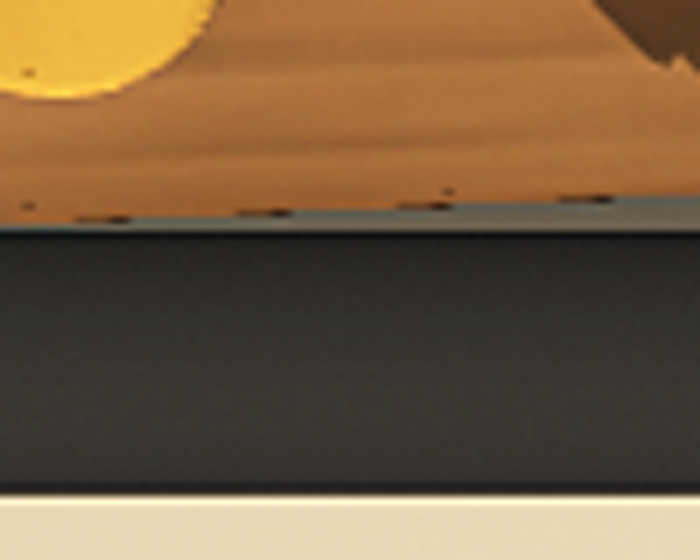

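That crop missed the spindle because gripper-body points were included. I'll bound the height and refit.

```bash
python3 - <<'E'
from h import *
f=np.load("w5.npz");im,P=f["im"],f["P"];sp=np.array([.5806,-.03])
n=(np.linalg.norm(P[...,:2]-sp,axis=-1)<.016)&(P[...,2]>.05)&(P[...,2]<.08)
v,u=np.nonzero(n);print(u.mean(),v.mean(),n.sum())
for a in(.05,.066,.0685,.0705):
    q=P[n&(P[...,2]>a)]
    if len(q)>4: print(a,len(q),q.mean(0).round(4),q[:,:2].min(0).round(4),q[:,:2].max(0).round(4),q[:,2].max().round(4))
q=P[n&(P[...,2]>.0705)];h=cv2.convexHull(q[:,:2].astype(np.float32)*1000)[:,0]
e=np.roll(h,-1,0)-h;L=np.hypot(*e.T)
for i in np.argsort(-L)[:5]: 
    nrm=np.degrees(np.arctan2(-e[i,0],e[i,1]));print("edge",L[i].round(2),"normal",nrm.round(1),h[i],h[(i+1)%len(h)])
a,b=int(v.mean()),int(u.mean());A=slice(max(a-30,0),a+30);B=slice(max(b-40,0),b+40)
save("sp2",cv2.resize(im[A,B],None,fx=9,fy=9,interpolation=cv2.INTER_NEAREST));print(A,B)
E
```

```text
323.8680412371134 192.04948453608247 485
0.05 485 [ 0.5782 -0.031   0.0673] [ 0.5737 -0.0369] [ 0.5847 -0.0231] 0.073
0.066 360 [ 0.579  -0.0305  0.0705] [ 0.5739 -0.0369] [ 0.5847 -0.0231] 0.073
0.0685 329 [ 0.5792 -0.0304  0.0707] [ 0.574  -0.0367] [ 0.5847 -0.0231] 0.073
0.0705 211 [ 0.5795 -0.0304  0.0713] [ 0.5741 -0.0363] [ 0.5838 -0.0241] 0.073
edge 4.53 normal 2.0 [583.7808   -34.671227] [583.62317 -30.14218]
edge 3.6 normal 16.6 [583.2822  -28.33273] [582.25635  -24.882706]
edge 2.9 normal -151.4 [574.33685  -30.952085] [575.7267   -33.502716]
edge 2.66 normal 105.1 [581.22784  -24.081713] [578.6561  -24.77401]
edge 2.47 normal -77.1 [580.62524  -36.262787] [583.0308  -35.71059]
slice(162, 222, None) slice(283, 363, None)
```

View pics/sp2.png

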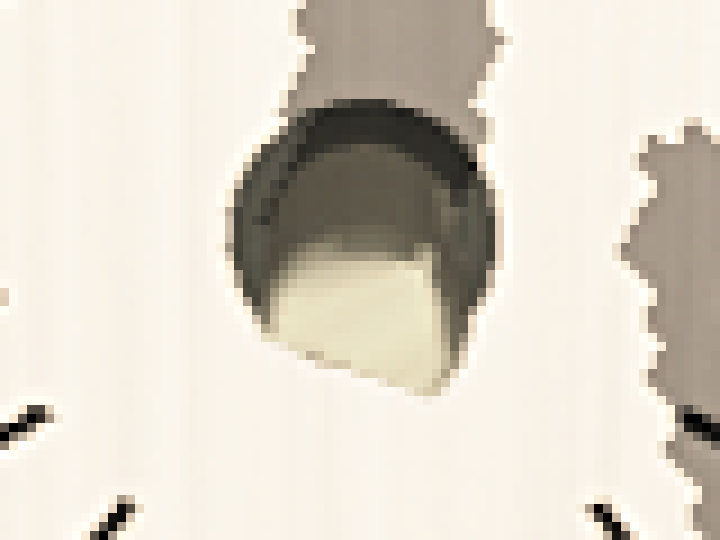

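The spindle's flat is the straight lower edge, crop (265,335)–(435,393). That puts it about 19° clockwise of the warmer's x. I'll refine this with a line fit and move over the knob.

```bash
python3 - <<'E'
from h import *
f=np.load("w5.npz");P=f["P"];sp=np.array([.5808,-.03])
n=(np.linalg.norm(P[...,:2]-sp,axis=-1)<.016)&(P[...,2]>.066)&(P[...,2]<.08)
b=np.array([P[np.nonzero(n[:,c])[0].max(),c] for c in range(314,331)])
L=cv2.fitLine(b[:,:2].astype(np.float32),cv2.DIST_HUBER,0,.01,.01).ravel();print("spindle yaw",np.degrees(np.arctan2(L[1],L[0]))%180-90, b[:,2].round(4), L[2:])
go(.611,-.205,.25)
E
python3 -m pendant '[[0.7, [0, 0, -35], [0, 0, 0]], [0.7, [0, 0, -40], [0, 0, 0]], [0.7, [0, 0, -40], [0, 0, 0]], [0.7, [0, 0, -30], [0, 0, 0]], [0.7, [0, 0, 0], [0, 0, 0]]]'
python3 -c "
from h import *;go(.612,-.205,.24)"
```

```text
spindle yaw 6.5164337 [0.071  0.0691 0.0699 0.0692 0.0702 0.0699 0.0694 0.0707 0.0712 0.0687
 0.071  0.0711 0.0692 0.0697 0.0702 0.0703 0.0699] [ 0.5837131  -0.03015943]
d_tool [ 0.0782 -0.1687 -0.1566] dist 0.243 yaw -2.671 F [-0.3  0.4  0.3]
time: 13.45
position: [0.6089, -0.0199, 0.2479]
ee_rot: [-3.129, 0.017, -2.671]
ft_force: [1.2, -0.6, 0.3]
grip_width: 0.7
finger_force: 0.0
d_tool [ 0.0813 -0.1663  0.0087] dist 0.185 yaw -2.671 F [ 1.2 -0.6  0.3]
```

Converted, -0.033 m is -33, 0.016 m is 16.

```bash
python3 -m pendant '[[0.7, [16, -33, 0], [0, 0, 0]], [0.7, [16, -33, 0], [0, 0, 0]], [0.7, [16, -33, 0], [0, 0, 0]], [0.7, [16, -33, 0], [0, 0, 0]], [0.7, [16, -33, 0], [0, 0, 0]], [0.7, [0, 0, 5], [0, 0, 0]], [0.7, [0, 0, 0], [0, 0, 0]], [0.7, [0, 0, 0], [0, 0, 0]]]'
cat > knob.py <<'E'
from h import *
im,P=cloud("wrist");np.savez("w6.npz",im=im,P=P)
p=P.reshape(-1,3);c=im.reshape(-1,3);m=(np.linalg.norm(p[:,:2]-[.615,-.202],axis=1)<.04)&(p[:,2]<.06)
t=p[m&(p[:,2]>.038)];cc=c[m&(p[:,2]>.038)]
print("bar",len(t),t.mean(0),cv2.minAreaRect(t[:,:2].astype(np.float32)*1000))
e=np.linalg.eigh(np.cov(t[:,:2].T))[1][:,1];print("ang",np.degrees(np.arctan2(e[1],e[0])))
w=t[cc.min(1)>130];print("white",len(w),w.mean(0) if len(w) else 0,w[:,:2].min(0),w[:,:2].max(0))
s=p[m&(abs(p[:,2]-.022)<.005)];print("skirt",len(s),cv2.minEnclosingCircle(s[:,:2].astype(np.float32)*1000))
v,u=np.nonzero(m.reshape(400,640)&(P[...,2]>.015));print(u.mean(),v.mean());a,b=int(v.mean()),int(u.mean())
save("k",cv2.resize(im[max(a-45,0):a+45,max(b-60,0):b+60],None,fx=6,fy=6,interpolation=cv2.INTER_NEAREST))
go(.613,-.203,.24)
E
python3 knob.py
```

```text
time: 14.12
position: [0.6064, -0.2021, 0.2313]
ee_rot: [-3.141, 0.001, -2.672]
ft_force: [0.6, -0.3, 0.6]
grip_width: 0.701
finger_force: 0.0
bar 350 [ 0.6210191  -0.1956283   0.04258382] ((621.7186279296875, -195.40150451660156), (32.344669342041016, 12.85558032989502), 13.575443267822266)
ang -166.91116092589198
white 33 [ 0.63038089 -0.19380797  0.0428877 ] [ 0.62431545 -0.19633038] [ 0.6368295 -0.1911107]
skirt 511 ((621.5958862304688, -195.33786010742188), 18.926555633544922)
320.44008483563096 190.5323435843054
d_tool [-0.005  -0.0043 -0.0086] dist 0.011 yaw -2.671 F [-0.2 -0.8  0.6]
```

View pics/k.png

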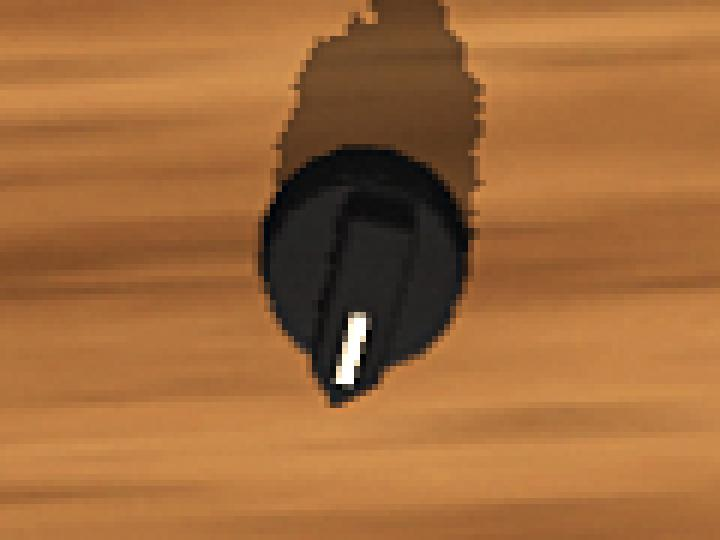

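The white line and nose point toward world +x, so the knob's yaw is about +13.2°, with its centre at (0.6217,-0.1954). I'll align and descend.

```bash
python3 -c "
from h import *;go(.6217,-.1954,.24,-2.911)"
python3 -m pendant '[[0.5, [-16.5, 1, 0], [0, 0, 0.6]], [0.5, [0, 0, 0], [0, 0, 0.59]], [0.5, [0, 0, 40], [0, 0, 0]], [0.5, [0, 0, 40], [0, 0, 0]], [0.5, [0, 0, 30], [0, 0, 0]], [0.5, [0, 0, 20], [0, 0, 0]], [0.5, [0, 0, 0], [0, 0, 0]], [0.5, [0, 0, 0], [0, 0, 0]]]'
python3 knob.py; python3 -c "
from h import *;go(.6217,-.1954,.028,-2.911)"
```

```text
d_tool [-0.0162 -0.0015 -0.0086] dist 0.018 yaw -2.671 F [-0.2 -0.8  0.6]
rotvecs [array([-0.   ,  0.001,  0.24 ]), array([-2.000e-03, -1.000e-03, -2.901e+00])] q6 -2.5
time: 14.83
position: [0.6202, -0.1921, 0.0999]
ee_rot: [3.14, -0.002, -2.907]
ft_force: [0.5, 0.2, 0.1]
grip_width: 0.499
finger_force: 0.0
bar 786 [ 0.62102036 -0.19565699  0.04272193] ((623.1600341796875, -195.2805633544922), (34.893775939941406, 12.249267578125), 13.541536331176758)
ang -166.72683431676745
white 69 [ 0.63024214 -0.19354336  0.04336585] [ 0.62380705 -0.19601718] [ 0.63730304 -0.19109664]
skirt 1146 ((621.6820068359375, -195.44012451171875), 19.00865364074707)
315.9708133971292 213.2645933014354
d_tool [ 0.0105 -0.0078 -0.138 ] dist 0.139 yaw -2.908 F [ 1.5 -0.3  1.1]
d_tool [ 0.0006 -0.0022  0.074 ] dist 0.074 yaw -2.908 F [ 1.5 -0.3  1.1]
rotvecs [array([-0.001,  0.002,  0.003]), array([-3.000e-03, -2.000e-03, -3.138e+00])] q6 -2.24
```

Careful with the scale: shifts go in mm and turns go in units of 0.2 rad. That gives: 0.03 m is 30, 0.025 m is 25.

```bash
python3 -m pendant '[[0.4, [0.5, -2, 30], [0, 0, 0]], [0.4, [0, 0, 25], [0, 0, 0]], [0.4, [0, 0, 12], [0, 0, 0]], [0.4, [0, 0, 4], [0, 0, 0]], [0.4, [0, 0, 0], [0, 0, 0]], [0.4, [0, 0, 0], [0, 0, 0]]]' 45
python3 -c "
from h import *;go(.6217,-.1954,.028,-2.911)"
```

```text
time: 15.38
position: [0.6221, -0.1965, 0.0315]
ee_rot: [-3.14, 0.003, -2.909]
ft_force: [-0.3, 0.2, 0.3]
grip_width: 0.399
finger_force: 0.0
d_tool [0.0001 0.0012 0.0035] dist 0.004 yaw -2.909 F [-0.3  0.2  0.3]
rotvecs [array([-0.002,  0.003,  0.002]), array([-4.00e-03, -3.00e-03, -3.14e+00])] q6 -2.24
```

```bash
python3 -m pendant '[[0.4, [0, 1, 3], [0, 0, 0]], [0.4, [0, 0, 0], [0, 0, 0]], [0, [0, 0, 0], [0, 0, 0]], [0, [0, 0, 0], [0, 0, 0]], [0, [0, 0, 0], [0, 0, 0]], [0, [0, 0, 0], [0, 0, 0]], [0, [0, 0, 0], [0, 0, 0]], [0, [0, 0, 0], [0, 0, 0]], [0, [0, 0, 0], [0, 0, 0]], [0, [0, 0, 0], [0, 0, 0]]]' 45
python3 -c "
from h import *;go(.6217,-.1954,.028,-2.911)"
```

```text
time: 16.22
position: [0.6204, -0.1951, 0.0266]
ee_rot: [-3.141, 0.0, -2.909]
ft_force: [0.2, 0.5, 0.9]
grip_width: 0.134
finger_force: 45.0
d_tool [-0.0012 -0.0006 -0.0014] dist 0.002 yaw -2.909 F [0.2 0.5 0.9]
rotvecs [array([-0.   ,  0.   ,  0.002]), array([-0.  , -0.  , -3.14])] q6 -2.24
```

Converted, -0.03 m is -30, -0.035 m is -35, 0.056 rad is 0.28.

```bash
python3 -m pendant '[[0, [0, 0, -15], [0, 0, 0]], [0, [0, 0, -30], [0, 0, 0]], [0, [0, 0, -35], [0, 0, 0]], [0, [0, 0, -30], [0, 0, 0.28]], [0, [0, 0, -20], [0, 0, 0.28]], [0, [0, 0, 0], [0, 0, 0]], [0, [0, 0, 0], [0, 0, 0]]]'
python3 -c "
from h import *;go(.581,-.030,.15,-3.021)"
```

```text
time: 16.8
position: [0.6211, -0.1953, 0.1575]
ee_rot: [-3.14, 0.002, -3.02]
ft_force: [-0.2, 0.8, -1.5]
grip_width: 0.137
finger_force: 45.0
d_tool [0.0197 0.169  0.0072] dist 0.17 yaw -3.02 F [-0.2  0.8 -1.5]
rotvecs [array([-0.001,  0.002,  0.001]), array([-4.000e-03, -2.000e-03, -3.141e+00])] q6 -2.13
```

```bash
python3 -m pendant '[[0, [4, 35, 0], [0, 0, 0]], [0, [4, 35, 0], [0, 0, 0]], [0, [4, 35, 0], [0, 0, 0]], [0, [4, 35, 0], [0, 0, 0]], [0, [3, 29, 0], [0, 0, 0]], [0, [0, 0, 0], [0, 0, 0]], [0, [0, 0, 0], [0, 0, 0]], [0, [0, 0, 0], [0, 0, 0]]]'
python3 - <<'E'
from h import *
s=get_state();im,P=cloud("wrist")
t=R.from_euler('xyz',s["ee_rot"]).inv().apply(P.reshape(-1,3)-s["position"])
n=np.hypot(t[:,0],t[:,1])<.035
w=t[n&(t[:,2]>.001)&(t[:,2]<.03)];w=w[w[:,0]>0];print("skirt in tool",len(w),cv2.minEnclosingCircle(w[:,:2].astype(np.float32)*1000),w.max(0),w.min(0),w[:,2].mean())
A=w[(w[:,2]<.009)];h=cv2.convexHull(A[:,:2].astype(np.float32))[:,0];h=h[h[:,0]>.002]
f=lambda c:np.hypot(h[:,0]-c[0],h[:,1]-c[1])-c[2]
from scipy.optimize import least_squares
print(least_squares(f,[0,0,.02],loss='soft_l1',f_scale=.001).x,len(h))
print(s["position"],s["ee_rot"]);go(.581,-.030,.15,-3.021)
E
```

```text
time: 17.47
position: [0.5802, -0.0297, 0.1544]
ee_rot: [3.141, -0.003, -3.02]
ft_force: [0.3, -0.4, -0.9]
grip_width: 0.132
finger_force: 45.0
skirt in tool 1598 ((0.9300625324249268, 0.6187305450439453), 20.444549560546875) [0.01952458 0.02105742 0.02652508] [ 5.53956308e-06 -1.98199570e-02  1.08720811e-03] 0.010468596163930862
[-0.0006973   0.00050117  0.01852765] 19
[ 0.58019692 -0.02972941  0.15443017] [ 3.14124708e+00 -3.12905007e-03 -3.02035454e+00]
d_tool [-0.0004  0.0003  0.0049] dist 0.005 yaw -3.022 F [ 0.4 -0.5 -0.8]
rotvecs [array([ 0.   , -0.002, -0.001]), array([-0.004, -0.   ,  3.141])] q6 -1.89
```

Converted, -0.0006 m is -0.6, 0.02 m is 20.

```bash
python3 -m pendant '[[0, [0.4, -0.6, 20], [0, 0, 0]], [0, [0, 0, 20], [0, 0, 0]], [0, [0, 0, 8], [0, 0, 0]], [0, [0, 0, 4], [0, 0, 0]], [0, [0, 0, 0], [0, 0, 0]], [0, [0, 0, 0], [0, 0, 0]]]'
python3 -c "
from h import *;go(.580,-.0304,.0801,-3.021)"
python3 -m pendant '[[0, [0, 0, 2], [0, 0, 0]], [0, [0, 0, 2], [0, 0, 0]], [0, [0, 0, 2], [0, 0, 0]], [0, [0, 0, 2], [0, 0, 0]], [0, [0, 0, 0], [0, 0, 0]]]'
```

```text
time: 18.02
position: [0.5814, -0.0309, 0.1048]
ee_rot: [-3.141, 0.001, -3.022]
ft_force: [-0.4, 0.1, -0.3]
grip_width: 0.135
finger_force: 45.0
d_tool [0.0013 0.0006 0.0247] dist 0.025 yaw -3.022 F [-0.4  0.1 -0.3]
rotvecs [array([-0.   ,  0.001, -0.001]), array([1.00e-03, 0.00e+00, 3.14e+00])] q6 -1.89
time: 18.43
position: [0.5806, -0.03, 0.0962]
ee_rot: [3.141, -0.0, -3.021]
ft_force: [-0.4, 0.6, -0.8]
grip_width: 0.133
finger_force: 45.0
```

Converted, -0.0003 m is -0.3, 0.002 m is 2.

```bash
python3 -m pendant '[[0, [0.4, -0.3, 2], [0, 0, 0]], [0, [0, 0, 2], [0, 0, 0]], [0, [0, 0, 2], [0, 0, 0]], [0, [0, 0, 0], [0, 0, 0]]]'; python3 -m pendant '[[0, [0, 0, 2], [0, 0, 0]], [0, [0, 0, 2], [0, 0, 0]], [0, [0, 0, 0], [0, 0, 0]], [0, [0, 0, 0], [0, 0, 0]]]'
```

```text
time: 18.77
position: [0.5801, -0.0304, 0.0898]
ee_rot: [3.141, -0.001, -3.021]
ft_force: [-0.5, -0.4, -0.3]
grip_width: 0.14
finger_force: 45.0
time: 19.1
position: [0.5804, -0.0305, 0.0862]
ee_rot: [3.141, -0.0, -3.021]
ft_force: [-0.0, -0.8, -0.3]
grip_width: 0.132
finger_force: 45.0
```

The spindle is 12 mm into the bore without resistance. I'll continue home and press.

Converted, 0.002 m is 2.

```bash
python3 -m pendant '[[0, [0, 0, 2], [0, 0, 0]], [0, [0, 0, 2], [0, 0, 0]], [0, [0, 0, 2], [0, 0, 0]], [0, [0, 0, 0], [0, 0, 0]], [0, [0, 0, 0], [0, 0, 0]]]'; python3 -m pendant '[[0, [0, 0, 2], [0, 0, 0]], [0, [0, 0, 1], [0, 0, 0]], [0, [0, 0, 1], [0, 0, 0]], [0, [0, 0, 0], [0, 0, 0]], [0, [0, 0, 0], [0, 0, 0]]]'
```

```text
time: 19.52
position: [0.5803, -0.0305, 0.0802]
ee_rot: [3.141, -0.0, -3.021]
ft_force: [-0.6, -0.2, -0.5]
grip_width: 0.13
finger_force: 45.0
time: 19.93
position: [0.5808, -0.0306, 0.0769]
ee_rot: [-3.141, 0.001, -3.021]
ft_force: [-0.2, 0.1, 3.6]
grip_width: 0.133
finger_force: 45.0
```

```bash
python3 -m pendant '[[0, [0, 0, 1], [0, 0, 0]], [0, [0, 0, 1], [0, 0, 0]], [0, [0, 0, 1], [0, 0, 0]], [0, [0, 0, 0], [0, 0, 0]], [0, [0, 0, 0], [0, 0, 0]]]' 55; python3 -m pendant '[[0, [0, 0, 1], [0, 0, 0]], [0, [0, 0, 0], [0, 0, 0]], [0, [0, 0, 0], [0, 0, 0]]]'
```

```text
time: 20.35
position: [0.5808, -0.0306, 0.0739]
ee_rot: [-3.141, 0.001, -3.021]
ft_force: [-1.5, 0.5, 5.6]
grip_width: 0.138
finger_force: 55.0
time: 20.6
position: [0.5809, -0.0305, 0.0736]
ee_rot: [-3.141, 0.001, -3.021]
ft_force: [-3.3, 0.5, 8.5]
grip_width: 0.13
finger_force: 55.0
```

```bash
python3 -m pendant '[[0, [0, 0, 1], [0, 0, 0]], [0, [0, 0, 0], [0, 0, 0]], [0, [0, 0, 0], [0, 0, 0]]]'; python3 -m pendant '[[0, [0, 0, 1], [0, 0, 0]], [0, [0, 0, 0], [0, 0, 0]], [0, [0, 0, 0], [0, 0, 0]], [0, [0, 0, 0], [0, 0, 0]]]'
```

```text
time: 20.85
position: [0.581, -0.0306, 0.0736]
ee_rot: [-3.141, 0.001, -3.021]
ft_force: [-4.4, 1.4, 12.7]
grip_width: 0.134
finger_force: 55.0
time: 21.18
position: [0.5811, -0.0306, 0.0735]
ee_rot: [-3.141, 0.001, -3.021]
ft_force: [-6.1, 1.1, 17.6]
grip_width: 0.135
finger_force: 55.0
```

The force rises with no further travel, so the knob is at the stop. One quick check of the pan, then I hand in.

```bash
python3 - <<'E'
from h import *
from plant import job_done
y=np.array([-np.sin(.4676),np.cos(.4676)]);x=np.array([y[1],-y[0]]);c=np.array([.5252,.0798])
for n in("wrist","scene"):
    im,P=cloud(n);p=P.reshape(-1,3);d=p[:,:2]-c;t=np.c_[d@x,d@y,p[:,2]-.045]
    q=t[(abs(t[:,0])>.042)&(abs(t[:,0])<.075)&(abs(t[:,1])<.03)&(abs(t[:,2]-.008)<.004)]
    if len(q)>20: print(n,len(q),q[:,2].mean(),np.percentile(q[:,0],[1,99]),np.percentile(q[:,1],[1,99]))
print(get_state()["ft_force"],job_done())
E
```

```text
wrist 4450 0.007556136650299393 [-0.06409265  0.06543157] [-0.02327311  0.02042394]
scene 152 0.008470970314820168 [-0.06744445  0.06379507] [-0.02625962  0.0202039 ]
the job is handed in; nothing more can be done
[-6.9556347   0.73509635 18.30157333] None
```

I handed the job in at about 21 s: the pan is flat on both pegs and released, and the knob is home on the spindle, still gripped and pressed to its stop with about 18 N; no verdict was returned.

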